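Pour type-metal quads through the funnel into the bolted-in jar

TASK

First slide the filling stand's bolt fully home across the front of the jar, into its keeper, so that the jar is locked in. Then pick up the scoop, tip all eight metal spacing quads through the funnel into the jar, and set the empty scoop down upright on the table and let go. Leave the ink can, the tray of type and the wooden block alone.

Things in the scene. Friction and masses are not known exactly. Their poses are not given: they have to be found in the camera images.
- stand: Fixed grey steel stand. Origin: on the jar and funnel axis, at table height; z up. Open front faces its -x. Base plate 8 mm thick, x -60 to 50, y -130 to 65 mm; side cheeks to y = +-40 mm, 106 mm high; low rear stop; white plastic funnel fixed on top. The bolt runs along y at x = -40 mm in two eyes (62 mm high, 12 mm wide) at y = -50 and -92 mm; the keeper, a like eye, is at y = +48 mm.
- funnel_mouth (a point): Centre of the funnel's round mouth, level with its rim, 158 mm above the table. Mouth 124 mm outside and about 118 mm inside diameter, cone sloping about 53 degrees from level, neck 43 mm bore ending 3 mm above the jar's rim. Axes as the stand's.
- bay (a point): Point on the stand's axis on top of its base plate (z = 8 mm), where the jar stands.
- bolt (a joint): How far the steel barrel bolt is drawn open, in m: 0 = fully home (end stop; its tip passes through the keeper), 0.090 = fully open. Starts at 0.06 to 0.09. It closes towards the stand's +y. Horizontal rod 10 mm in diameter, axis 50 mm above the table; slides with about 2 N of friction and stays where it is left.
- bolt_knob (a point): On the bolt's handle, a plain upright post 14 mm in diameter fixed to the rod at its outer (-y) end; this point is on the post's axis, 95 mm above the table. The post reaches up to 115 mm; it is free all round above 65 mm. It lies at x = -40 mm, y = -(115 mm + bolt opening) in the stand's frame.
- jar: Loose clear plastic jar, open top, 59 mm outside and 51 mm inside diameter, 85 mm high, 5 mm floor, 80 g. Stands on the stand's base plate under the funnel, with about 5 mm of play. Origin: centre of its underside, z up.
- scoop: Loose aluminium scoop, about 220 g, flat on the table, holding the quads. Open box 84 long (x) x 56 wide (y) mm, floor 4 mm, side and rear walls to 42 mm, no wall at the front end, which faces its own -x. Origin: centre of its underside, z up. Quads lie loose: carry it level. Friction 0.5 to 0.7: tip the front end down some 40 degrees for them to slide out, 60 or more to empty it.
- scoop_grip (a point): Where to grip the scoop: middle of its dark wooden grip bar, a bar 16 mm wide (y), 18 mm high, 74 mm long (x from -30 to 44 mm in the scoop's frame) held above the scoop by a post at the rear. This point is at x = 5 mm, 83 mm above the scoop's underside. Axes as the scoop's.
- scoop_lip (a point): Middle of the scoop's open front edge, on the floor's top side (x = -42 mm, z = 4 mm in the scoop's frame).
- ink_can: Bystander: closed metal can, 72 mm in diameter, 85 mm high, beyond the scoop. Origin: centre of its underside.
- type_tray: Bystander: cardboard tray of type, 130 x 170 x 30 mm, beyond the stand. Origin: centre of its underside.
- wood_block: Bystander: plain wooden printing block, 60 x 90 x 22 mm, right of the stand. Origin: centre of its underside.
- quad0: One of eight equal dark metal spacing quads, plain blocks 11 x 15 x 11 mm, 20 g, loose in the scoop at the start. Origin: centre of its underside as first laid.
- quad1: As quad0.
- quad2: As quad0.
- quad3: As quad0.
- quad4: As quad0.
- quad5: As quad0.
- quad6: As quad0.
- quad7: As quad0.
Not all that is in view belongs to the job. What is shaped like the scoop but green or turquoise is not meant.

How it is judged:
By the outcome, as a careful person would: the job done as asked, in the order asked, and still so for the second after the job is handed in, with the robot touching nothing.
It also fails if it takes over 72 s, if anything falls off the work surface, if the arm or the gripper's body presses on something with over 40 N, if the wrist force passes 120 N, or if a joint passes its speed limit or range.

ROBOT

A 7-joint arm with a two-finger parallel gripper is mounted at the origin on the work surface. World frame = base frame: x ahead of the robot, y to its left, z up, the work surface at z = 0. Lengths are in m, angles in rad, forces in N, time in s.
With the tool pointing down it reaches from about 0.425 to 0.875 m from the base axis. Payload 4.7 kg.
Tool frame: the origin (TCP) lies midway between the tips of the shut fingers; the grasp point (between the pads) lies 19 mm behind it; z points along the fingers, y is the direction in which the jaws open and shut (so a half turn about z gives the same grasp; the last joint's range is limited). The gripper opens to 87 mm and grips with 3 to 60 N. Pads are 19 mm wide; open, the fingers measure 117 mm over their backs; the gripper's body (75 mm by 190 mm) begins 51 mm behind the grasp point.
Start: joints at [-1.311, 0.321, -0.07, 1.45, 0.023, 1.371, -0.057], TCP at [0.158, 0.63, 0.223] pointing down, gripper open.
Joint ranges: [-2.86, 2.86], [-0.3, 2.09], [-1.38, 1.24], [0.06, 2.45], [-1.56, 4.7], [0.09, 2.05], [-2.69, 2.69]. Speed limits (rad/s): [2.57, 2.57, 3.14, 3.14, 3.14, 3.14, 3.14].

INTERFACE

Orientations are given as a rotation vector (axis times angle).
In Python, from bench import get_state, eyes, job gives the robot as it stands. The module is installed in compiled form; this text tells all that it offers.
- The arm moves only by the shell command python3 -m jog 'ROWS' [FORCE]. ROWS is JSON, a list that holds one entry, the list of rows, each a list of 5 numbers: the opening, from 0 (shut) to 1 (fully open), then the shift along the tool's x, y, z in units of 40 mm (1.0 is 40 mm), then the turn about the tool's z in units of 5 degrees (1.0 is 5 degrees). In form: [[[jaw, dx, dy, dz, turn], ...]]. A call has 1 to 10 rows; each row shifts and turns the commanded pose from where the row before left it, along the tool's axes as they then stand; what a row does not reach is not made up. A row lasts 1/8 s, in which the tool goes at most 62.5 mm and 10.7 degrees, less where a joint would pass 70% of its speed; a pose out of reach is approached as far as the arm can. A call is refused whole if a number of a shift passes 1 or a number of a turn 1, either way. A call with a gripper value outside its range is refused whole. The fingers move at their own pace and stop on an object; FORCE is the grip in N (left out, the last holds). Time passes only in rows, so rows that do not move let the fingers close. It gives the time, the measured TCP pose, the force and the opening at its end, in the units of the state.
- get_state(): the state, without advancing time (a new reading comes with each control period).
- eyes.get_image(name): name is "scene" or "side" or "wrist"; returns (picture, depth): 480x640x3 uint8, red, green, blue; 480x640 float32, m along the optical axis (not along the pixel's ray), 0 where there is no reading.
- eyes.camera_params(name): a dict with "camera_matrix" (3x3 intrinsics, pixels), "k1" (the pictures are not rectified: a ray, as slopes to the right and down, at radius r is drawn at 1 + k1 r^2 times it, then the intrinsics apply), "pose" (4x4, takes a point from camera to world coordinates); the wrist camera has in their place "mount" (4x4, takes a point from camera to tool coordinates, whose origin is the TCP and whose axes are the flange's). Camera axes: x right, y down, z forward; pixel columns grow to the right and rows downward; lengths in m; the calibration is good to about 2 mm. A picture is of the moment at which its call begins: read the wrist's pose just before it. camera_params takes no time and is no camera call.
- job.close_job(): hands the job in, once; it reports no verdict.
The state is a dict: "time": time; "joint_positions": joint angles; "qd": joint speeds; "joint_torque": joint torques, N m; "position": TCP position; "tool_rot": TCP orientation; "ft_force": force on the tool from outside, world axes, zero at the start; "torque": the same for the moment, N m; "grip_width": opening from 0.0 (shut) to 1.0 (fully open).
Only numpy, scipy, OpenCV 4.12 (cv2) and the standard library are available. Lean on these libraries where they do the work, as an engineer would, in place of code of your own. Each camera call takes 0.05 s, during which the arm holds its last target. There are 200 camera calls.

## Working session

There is one attempt and no reset: what is moved stays moved. The work goes in short steps, Python scripts to look and compute and a shell command to move; the robot and the scene stay as the last step left them, time stands still between calls to the robot, and variables do not carry over. Pictures are saved under pics/ and viewed, about 8 in all and at most 12, crops included, and the job is handed in when it is done.

```bash
mkdir -p pics; cat > h.py <<'E'
import numpy as np, cv2, pickle
from scipy.spatial.transform import Rotation as R
from bench import get_state, eyes, job
def grab(n,tag):
    s=get_state(); im,d=eyes.get_image(n); p=eyes.camera_params(n)
    if n=="wrist":
        T=np.eye(4);T[:3,:3]=R.from_rotvec(s["tool_rot"]).as_matrix();T[:3,3]=s["position"];p["pose"]=T@np.array(p["mount"])
    cv2.imwrite(f"pics/{tag}.png",im[:,:,::-1]); pickle.dump((im,d,p),open(f"pics/{tag}.pkl","wb")); return im,d,p
def load(tag): return pickle.load(open(f"pics/{tag}.pkl","rb"))
def rays(uv,p):
    K=np.array(p["camera_matrix"]);k=p["k1"]
    q=(np.asarray(uv,float)-K[:2,2])/K[[0,1],[0,1]]
    r=np.linalg.norm(q,axis=-1,keepdims=True);u=r.copy()
    for _ in range(20): u=r/(1+k*u**2)
    return np.concatenate([q*u/np.maximum(r,1e-9),np.ones(q.shape[:-1]+(1,))],-1)
def cloud(tag):
    im,d,p=load(tag);v,u=np.mgrid[:480,:640]
    X=rays(np.stack([u,v],-1),p)*d[...,None];P=np.array(p["pose"])
    W=X@P[:3,:3].T+P[:3,3];W[d==0]=np.nan;return im,W
def onz(uv,z,tag):
    p=load(tag)[2];P=np.array(p["pose"]);r=rays(uv,p)@P[:3,:3].T
    return P[:3,3]+r*((z-P[2,3])/r[...,2:])
def project(X,p):
    P=np.linalg.inv(np.array(p["pose"]));c=np.asarray(X)@P[:3,:3].T+P[:3,3];q=c[...,:2]/c[...,2:]
    q=q*(1+p["k1"]*(q**2).sum(-1,keepdims=True));K=np.array(p["camera_matrix"]);return q*K[[0,1],[0,1]]+K[:2,2]
E
python3 - <<'E'
from h import *
for n in("scene","side"):
    im,d,p=grab(n,n+"0");print(n,np.round(p["pose"],3).tolist(),p["k1"],(d>0).mean())
s=get_state();print(s)
E
```

```text
scene [[0.266, 0.816, -0.513, 1.187], [0.964, -0.227, 0.139, -0.166], [-0.003, -0.531, -0.847, 1.172], [0.0, 0.0, 0.0, 1.0]] 0.0010582608819782449 0.9961165364583333
side [[-0.912, -0.217, 0.348, 0.035], [-0.41, 0.517, -0.752, 1.14], [-0.017, -0.828, -0.56, 0.967], [0.0, 0.0, 0.0, 1.0]] -0.18834743530116188 0.995810546875
{'time': 0.1, 'joint_positions': array([-1.3108988 ,  0.32170923, -0.0701183 ,  1.45154912,  0.0226003 ,
        1.37078231, -0.05687668]), 'qd': array([-0.00094496, -0.00175147, -0.00162189, -0.00245175,  0.00012255,
        0.00123379,  0.00105733]), 'joint_torque': array([ 3.02484796e-04, -4.92567337e+01, -4.05407259e-01, -3.13400638e+01,
       -6.41111378e-02,  3.94156168e-02,  1.03618809e-04]), 'position': array([0.15807234, 0.62998391, 0.22159883]), 'tool_rot': array([-3.84982200e-01, -3.11779132e+00,  2.60133584e-03]), 'ft_force': array([-1.03262923, -0.56195382, -0.14525867]), 'torque': array([-0.00397427, -0.01945343, -0.03347263]), 'grip_width': 1.0008306738103458}
```

View pics/scene0.png

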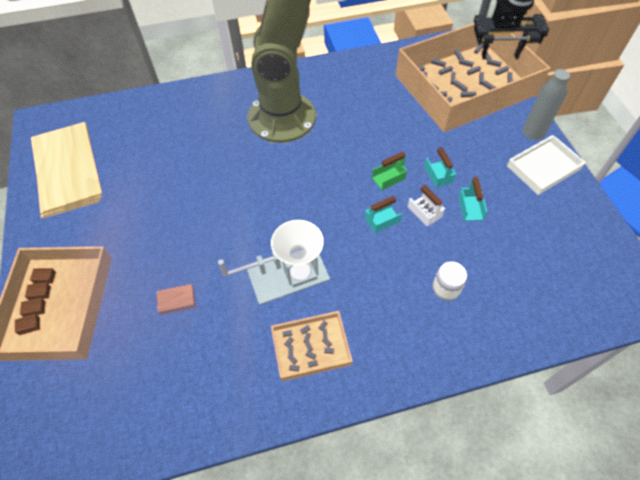

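View pics/side0.png

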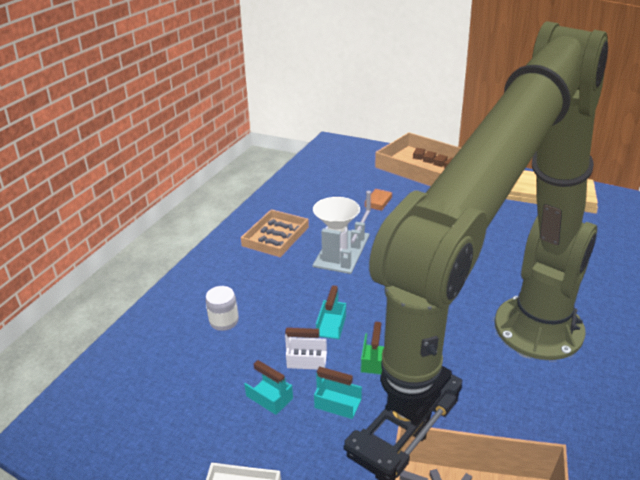

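Candidates for the scoop (scene view): aluminium/white at (427,207), green (389,172), turquoise (383,213), (440,168), (473,202). Only the one at (427,207) is bare metal and holds quads. I'll check it in a close crop and measure.

```bash
python3 - <<'E'
from h import *
im,d,p=load("scene0");a=im[180:235,395:460];b=im[200:310,200:340]
a=cv2.resize(a,None,fx=6,fy=6,interpolation=cv2.INTER_CUBIC);b=cv2.resize(b,None,fx=3,fy=3,interpolation=cv2.INTER_CUBIC)
h=max(a.shape[0],b.shape[0]);c=np.zeros((h,a.shape[1]+b.shape[1],3),np.uint8);c[:a.shape[0],:a.shape[1]]=a;c[:b.shape[0],a.shape[1]:]=b
cv2.imwrite("pics/crop1.png",c[:,:,::-1])
for tag in("scene0","side0"):
    im,W=cloud(tag)
    # funnel rim
    f=onz(np.array([[297,243] if tag=="scene0" else [337,212]]),.158,tag)[0]
    m=(np.abs(W[...,2]-.156)<.006)&(np.hypot(W[...,0]-f[0],W[...,1]-f[1])<.1)
    P=W[m][:,:2];A=np.c_[2*P,np.ones(len(P))];s=np.linalg.lstsq(A,(P**2).sum(1),rcond=None)[0]
    r=np.hypot(P[:,0]-s[0],P[:,1]-s[1]);print(tag,"funnel",s[:2],np.sqrt(s[2]+s[0]**2+s[1]**2),len(P),r.std())
    # base plate grey
    m=(np.abs(W[...,2]-.008)<.004)&(np.hypot(W[...,0]-f[0],W[...,1]-f[1])<.17)&(im.max(-1).astype(int)-im.min(-1)<40)
    P=W[m][:,:2].astype(np.float32);print("plate",len(P),cv2.minAreaRect(P))
    m=(W[...,2]>.085)&(W[...,2]<.12)&(np.hypot(W[...,0]-f[0],W[...,1]-f[1])<.26)&(np.hypot(W[...,0]-f[0],W[...,1]-f[1])>.09)
    print("post",m.sum(),np.median(W[m],0))
    # scoop grip
    g=onz(np.array([[432,196] if tag=="scene0" else [303,332]]),.088,tag)[0]
    m=(W[...,2]>.07)&(W[...,2]<.105)&(np.hypot(W[...,0]-g[0],W[...,1]-g[1])<.06)
    P=W[m];print("grip",g,m.sum(),P.mean(0),cv2.minAreaRect(P[:,:2].astype(np.float32)))
    m=(W[...,2]>.002)&(W[...,2]<.06)&(np.hypot(W[...,0]-g[0],W[...,1]-g[1])<.07)&(im.max(-1).astype(int)-im.min(-1)<50)
    P=W[m];print("body",m.sum(),P.mean(0),cv2.minAreaRect(P[:,:2].astype(np.float32)))
E
```

```text
scene0 funnel [ 0.57345939 -0.07605759] 0.057524779689101496 436 0.0026474782733348344
plate 1466 ((0.576626181602478, -0.11101871728897095), (0.2103937566280365, 0.3304963707923889), 82.03312683105469)
post 101 [ 0.55025642 -0.25789386  0.09373784]
grip [0.48867664 0.3152133  0.088     ] 207 [0.48913754 0.31410983 0.08836391] ((0.4864828884601593, 0.31517815589904785), (0.07511299848556519, 0.019733378663659096), 20.817651748657227)
body 586 [0.48458512 0.31043444 0.01989558] ((0.4729427397251129, 0.30957645177841187), (0.10362570732831955, 0.06044454127550125), 20.304723739624023)
side0 funnel [ 0.56962327 -0.0762665 ] 0.057794871905336456 295 0.0033812784722460636
plate 530 ((0.609614908695221, -0.11096186190843582), (0.20989173650741577, 0.21418055891990662), 0.694432258605957)
post 116 [0.47796996 0.15388663 0.09202959]
grip [0.47805617 0.31727048 0.088     ] 350 [0.47996167 0.31908511 0.08600018] ((0.48130738735198975, 0.3158573508262634), (0.07479225844144821, 0.02422535978257656), 18.729795455932617)
body 1129 [0.47601307 0.31370763 0.02236191] ((0.4759082496166229, 0.31316888332366943), (0.08701222389936447, 0.06398402899503708), 19.605051040649414)
```

View pics/crop1.png

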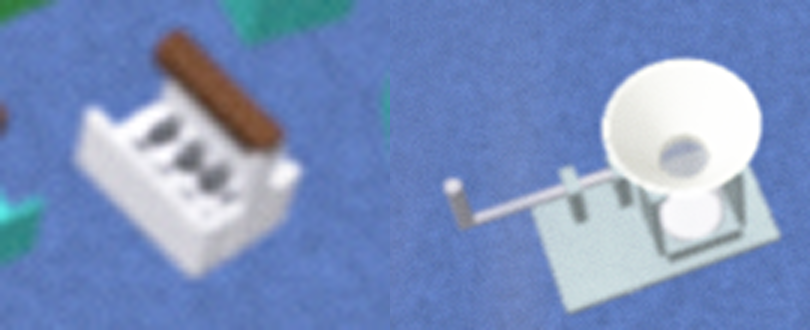

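The crop shows the bare-metal scoop with dark quads inside. Its long axis is at about 20° and its open end faces up-left in the image, towards the robot and the right (full image about (413,198)). The bolt post top is at about (221,262) and the funnel mouth at (297,243). Bolt first. Next: rise and turn the jaws to lie along the stand's x.

```bash
python3 -m jog '[[[1,0,0,-1,1],[1,0,0,-1,1],[1,0,0,0,1],[1,0,0,0,1],[1,0,0,0,1],[1,0,0,0,1],[1,0,0,0,1],[1,0,0,0,1],[1,0,0,0,1],[1,0,0,0,1]]]' 20
python3 -m jog '[[[1,0,0,0,1],[1,0,0,0,1],[1,0,0,0,1],[1,0,0,0,1],[1,-0.5,0.4,0,0],[1,-1,0.8,0,0],[1,-1,0.8,0,0],[1,-1,0.8,0,0],[1,-1,0.8,0,0],[1,-1,0.8,0,0]]]'
python3 - <<'E'
from h import *
print(np.round(eyes.camera_params("wrist")["mount"],3))
g=onz(np.array([[226.7,274],[271.7,258]]),.05,"scene0");print(g, np.degrees(np.arctan2(*(g[1]-g[0])[:2])))
E
```

```text
time: 1.35
position: [0.1581, 0.6302, 0.3019]
tool_rot: [1.67, 2.66, -0.002]
ft_force: [0.3, 0.7, -0.8]
grip_width: 0.998
time: 2.6
position: [0.3581, 0.4263, 0.3026]
tool_rot: [2.104, 2.333, 0.0]
ft_force: [0.1, 0.7, -0.3]
grip_width: 1.002
[[-0.    -0.963 -0.27   0.072]
 [ 1.    -0.    -0.001 -0.   ]
 [ 0.001 -0.27   0.963 -0.162]
 [ 0.     0.     0.     1.   ]]
[[ 0.55403123 -0.26129416  0.05      ]
 [ 0.53898227 -0.14149536  0.05      ]] -7.159912361894649
```

```bash
python3 -m jog '[[[1,-0.6,0.2,0,0],[1,-1,0.2,0,0],[1,-1,0.2,0,0],[1,-1,0.2,0,0],[1,-1,0.2,0,0],[1,-1,0.2,0,0],[1,-1,0.2,0,0],[1,-1,0.2,0,0],[1,-1,0.2,0,0],[1,-1,0.2,0,0]]]'
python3 -m jog '[[[1,-1,0.2,0,0],[1,-1,0.2,0,0],[1,-1,0.2,0,0],[1,-1,0.2,0,0],[1,-1,0.2,0,0],[1,-1,0.1,0,0],[1,-0.8,0,0,0],[1,-0.5,0,0,0],[1,0,0,0,0],[1,0,0,0,0]]]'
python3 - <<'E'
from h import *
im,d,p=grab("wrist","w1")
im,W=cloud("w1")
f=np.array([.5715,-.0762]);r=np.hypot(W[...,0]-f[0],W[...,1]-f[1])
m=(W[...,2]>.09)&(W[...,2]<.125)&(r>.1)&(r<.25);P=W[m];print("post",m.sum(),np.nanmedian(P,0),np.nanmin(P,0),np.nanmax(P,0))
c=P[P[:,2]>.111];print("top",len(c),c.mean(0),np.ptp(c,axis=0))
m=(np.abs(W[...,2]-.156)<.006)&(r<.1);P=W[m][:,:2]
if len(P)>50:
    A=np.c_[2*P,np.ones(len(P))];s=np.linalg.lstsq(A,(P**2).sum(1),rcond=None)[0];print("funnel",s[:2],np.sqrt(s[2]+s[0]**2+s[1]**2),len(P))
m=(np.abs(W[...,2]-.053)<.004)&(r>.12)&(r<.19)&(W[...,1]<f[1]);P=W[m][:,:2];print("rod",len(P),P.mean(0),np.linalg.svd(P-P.mean(0))[2][0])
E
```

```text
time: 3.85
position: [0.4745, 0.0547, 0.3024]
tool_rot: [-2.101, -2.335, -0.001]
ft_force: [0.1, -0.2, 0.1]
grip_width: 0.997
time: 5.1
position: [0.5489, -0.2285, 0.3023]
tool_rot: [-2.101, -2.334, -0.002]
ft_force: [-0.3, -0.1, -0.2]
grip_width: 1.003
post 199 [ 0.55122016 -0.26412285  0.11395102] [ 0.54460225 -0.27308438  0.09014216] [ 0.5584323  -0.2599261   0.11643764]
top 134 [ 0.55140889 -0.26630304  0.1145311 ] [0.01354944 0.01310399 0.0053703 ]
funnel [ 0.57134066 -0.0787203 ] 0.0572646181190905 3603
rod 464 [ 0.54697888 -0.22702914] [ 0.1072373  -0.99423345]
```

View pics/w1.png

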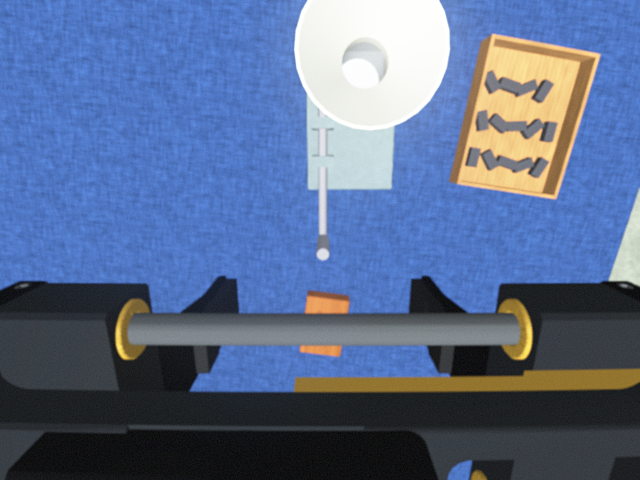

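The wrist view shows the post top at (322,254), the rod running up to the eyes at about (322,140), and the funnel at (372,60). The bolt is about 70 mm open, with stand yaw about 6.1°. Now I move over the post, descend and grip it.

```bash
python3 -m jog '[[[1,-0.5,0,0,0],[1,-0.45,-0.04,0.3,0],[1,0,0,1,0],[1,0,0,1,0],[1,0,0,1,0],[1,0,0,1,0],[1,0,0,0.8,0],[1,0,0,0.4,0],[1,0,0,0,0],[0.1,0,0,0,0]]]' 20
python3 -m jog '[[[0.1,0,0,0,0],[0.1,0,0,0,0],[0.1,0,0,0,0],[0.1,0,0,0,0],[0.1,0.3,0,0,0],[0.1,0.3,0,0,0],[0.1,0.3,0,0,0],[0.1,0.3,0,0,0],[0.1,0.3,0,0,0],[0.1,0.1,0,0,0]]]'
```

```text
time: 6.4
position: [0.5523, -0.268, 0.084]
tool_rot: [2.102, 2.332, 0.002]
ft_force: [0.3, -0.3, 0.3]
grip_width: 0.947
time: 7.65
position: [0.5449, -0.2027, 0.0825]
tool_rot: [-2.102, -2.334, -0.001]
ft_force: [-0.0, -0.4, -0.1]
grip_width: 0.1
```

Jaw width 0.1 (8.7 mm) is less than the 14 mm post, so the grip may have missed; looking.

```bash
python3 - <<'E'
from h import *
for t in("wrist","scene"): grab(t,t[0]+"2")
a=load("w2")[0];b=load("s2")[0][200:310,190:340]
b=cv2.resize(b,None,fx=2.4,fy=2.4);a=cv2.resize(a,(440,330));c=np.zeros((330,800,3),np.uint8);c[:,:440]=a;c[:b.shape[0],440:440+b.shape[1]]=b
cv2.imwrite("pics/c2.png",c[:,:,::-1])
E
```

```text
(no output)
```

View pics/c2.png

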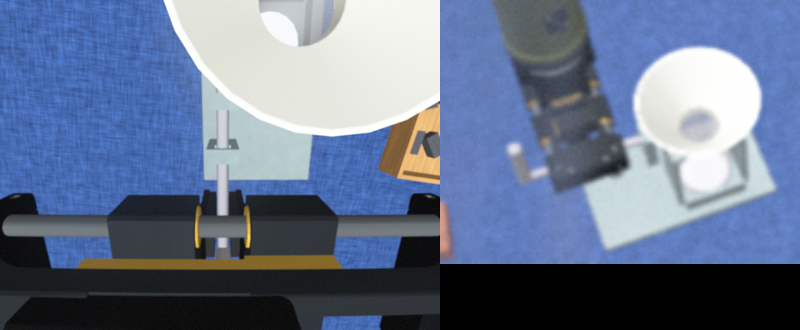

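The fingers were still closing when they moved, so the post stayed behind. I'll open, return, and close with a longer wait.

```bash
python3 - <<'E'
from h import *
for t in("scene0","s2"):
    im,W=cloud(t);m=(W[...,2]>.095)&(W[...,2]<.125)&(np.hypot(W[...,0]-.5514,W[...,1]+.2663)<.025);print(t,m.sum(),np.nanmedian(W[m],0))
E
python3 -m jog '[[[0.5,0,0,0,0],[0.5,0,0,0,0],[0.5,0,0,0,0],[0.5,-0.4,0,0,0],[0.5,-0.5,0,0,0],[0.5,-0.4,0,0,0],[0.5,-0.3,0,0,0],[0.5,0,0,0,0],[0,0,0,0,0],[0,0,0,0,0]]]' 20
python3 -m jog '[[[0,0,0,0,0],[0,0,0,0,0],[0,0,0,0,0],[0,0,0,0,0]]]' 20
```

```text
scene0 43 [ 0.55625064 -0.26332875  0.11127775]
s2 42 [ 0.55675264 -0.26307412  0.1105101 ]
time: 9.0
position: [0.5516, -0.2668, 0.0825]
tool_rot: [-2.102, -2.334, -0.001]
ft_force: [-0.2, -0.2, -0.7]
grip_width: 0.352
time: 9.5
position: [0.552, -0.2672, 0.0826]
tool_rot: [2.103, 2.333, 0.002]
ft_force: [3.0, 0.9, -0.2]
grip_width: 0.151
```

Gripped (0.151, about 13–14 mm). Now slide home.

```bash
python3 -m jog '[[[0,0.2,0,0,0],[0,0.3,0,0,0],[0,0.3,0,0,0],[0,0.3,0,0,0],[0,0.3,0,0,0],[0,0.2,0,0,0],[0,0.1,0,0,0],[0,0.05,0,0,0],[0,0,0,0,0],[0,0,0,0,0]]]'
```

```text
time: 10.75
position: [0.5445, -0.1979, 0.0826]
tool_rot: [2.103, 2.333, 0.001]
ft_force: [4.2, -0.2, -3.4]
grip_width: 0.153
```

```bash
python3 -m jog '[[[0,0.05,0,0,0],[0,0.05,0,0,0],[0,0,0,0,0]]]'; python3 -m jog '[[[0,0.05,0,0,0],[0,0.05,0,0,0],[0,0,0,0,0]]]'
```

```text
time: 11.12
position: [0.5444, -0.1974, 0.0828]
tool_rot: [2.102, 2.327, -0.003]
ft_force: [6.8, -8.1, -8.2]
grip_width: 0.153
time: 11.5
position: [0.5444, -0.1973, 0.0829]
tool_rot: [2.1, 2.321, -0.007]
ft_force: [10.6, -14.0, -13.1]
grip_width: 0.153
```

End stop reached: the force rose with no further travel. Release, rise, check with the wrist camera, and turn for the scoop.

```bash
python3 -m jog '[[[0,-0.1,0,0,0],[0.6,0,0,0,0],[0.6,0,0,0,0],[0.6,0,0,0,0],[0.8,0,0,-0.5,0],[0.8,0,0,-1,0],[0.8,0,0,-1,0],[1,0,0,-1,0],[1,0,0,-1,0],[1,0,0,-1,0]]]'
python3 -m jog '[[[1,0,0,0,0],[1,0,0,0,0]]]'
python3 - <<'E'
from h import *
im,d,p=grab("wrist","w3")
im,W=cloud("w3")
f=np.array([.5713,-.0785]);r=np.hypot(W[...,0]-f[0],W[...,1]-f[1])
m=(W[...,2]>.111)&(W[...,2]<.12)&(r>.1)&(r<.25);c=W[m];print("top",len(c),c.mean(0))
m=(np.abs(W[...,2]-.156)<.006)&(r<.1);P=W[m][:,:2]
A=np.c_[2*P,np.ones(len(P))];s=np.linalg.lstsq(A,(P**2).sum(1),rcond=None)[0];print("funnel",s[:2],len(P))
a=np.radians(6.15);v=c.mean(0)[:2]-s[:2];print("stand frame post",v@[np.cos(a),np.sin(a)],v@[-np.sin(a),np.cos(a)])
E
python3 -m jog '[[[1,0,0,0,1],[1,0,0,0,1],[1,0,0,0,1],[1,0,0,0,1],[1,0,0,0,1],[1,0,0,0,1],[1,0,0,0,1],[1,0,0,0,1],[1,0,0,0,1],[1,0,0,0,1]]]'
python3 -m jog '[[[1,0,0,0,1],[1,0,0,0,1],[1,0,0,0,1],[1,0,0,0,1],[1,0,0,0,1],[1,0.15,-0.5,0,0.2],[1,0.3,-1,0,0],[1,0.3,-1,0,0],[1,0.3,-1,0,0],[1,0.3,-1,0,0]]]'
python3 -m jog '[[[1,0.3,-1,0,0],[1,0.3,-1,0,0],[1,0.3,-1,0,0],[1,0.3,-1,0,0],[1,0.3,-1,0,0],[1,0.3,-1,0,0],[1,0.3,-1,0,0],[1,0.3,-0.6,0,0],[1,0.15,-0.4,0,0],[1,0,0,0,0]]]'
python3 - <<'E'
from h import *
im,d,p=grab("wrist","w4")
im,W=cloud("w4")
g=np.array([.4845,.3155]);r=np.hypot(W[...,0]-g[0],W[...,1]-g[1])
m=(W[...,2]>.078)&(W[...,2]<.1)&(r<.06);P=W[m];print("bar",m.sum(),P.mean(0),cv2.minAreaRect(P[:,:2].astype(np.float32)))
m=(W[...,2]>.034)&(W[...,2]<.048)&(r<.08)&(im.max(-1).astype(int)-im.min(-1)<50);P=W[m];print("walls",m.sum(),cv2.minAreaRect(P[:,:2].astype(np.float32)))
E
```

```text
time: 12.75
position: [0.5432, -0.1945, 0.3055]
tool_rot: [2.104, 2.332, 0.002]
ft_force: [0.6, -0.6, 0.6]
grip_width: 0.979
time: 13.0
position: [0.5434, -0.1942, 0.3029]
tool_rot: [-2.104, -2.333, -0.001]
ft_force: [0.1, -0.2, 0.0]
grip_width: 1.002
top 141 [ 0.54400891 -0.19676209  0.11454533]
funnel [ 0.57134242 -0.07846117] 5252
stand frame post -0.03984999284654717 -0.11469179463148059
time: 14.3
position: [0.5429, -0.1938, 0.3014]
tool_rot: [-2.893, -1.221, 0.003]
ft_force: [0.7, 0.7, 0.5]
grip_width: 0.998
time: 15.55
position: [0.5317, -0.0051, 0.3016]
tool_rot: [-3.094, -0.544, 0.003]
ft_force: [0.3, 0.3, 0.4]
grip_width: 0.998
time: 16.8
position: [0.519, 0.3296, 0.3016]
tool_rot: [3.092, 0.545, -0.002]
ft_force: [0.1, -1.5, 0.8]
grip_width: 0.999
bar 926 [0.48520619 0.31420275 0.09127444] ((0.4826183021068573, 0.31301379203796387), (0.07311194390058517, 0.0156569667160511), 19.82183837890625)
walls 477 ((0.47647690773010254, 0.3108624219894409), (0.08597726374864578, 0.05611681193113327), 20.007783889770508)
```

View pics/w4.png

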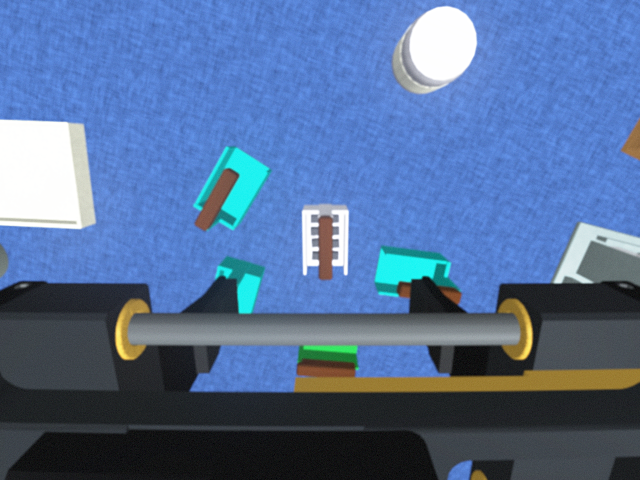

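Bolt confirmed home: post at stand y = −114.7 mm. The wrist view shows the scoop at (325,240), rear wall at the top (y 210), open end at the bottom, quads inside. Neighbouring handles are at least 75 px away. Descend and grip.

```bash
python3 -m jog '[[[0.6,-0.5,0.04,0,0],[0.6,-0.55,0.04,0.4,0],[0.6,0,0,1,0],[0.6,0,0,1,0],[0.6,0,0,1,0],[0.6,0,0,1,0],[0.6,0,0,0.9,0],[0.6,0,0,0.4,0],[0.6,0,0,0.24,0],[0.6,0,0,0,0]]]' 15
python3 -m jog '[[[0,0,0,0,0],[0,0,0,0,0],[0,0,0,0,0],[0,0,0,0,0],[0,0,0,0,0],[0,0,0,0,0],[0,0,0,0,0]]]' 15
```

```text
time: 18.1
position: [0.4817, 0.3116, 0.0655]
tool_rot: [-3.094, -0.543, -0.001]
ft_force: [0.3, -0.7, 0.5]
grip_width: 0.599
time: 18.98
position: [0.4812, 0.3122, 0.0651]
tool_rot: [-3.094, -0.544, -0.0]
ft_force: [0.1, 1.7, 0.5]
grip_width: 0.182
```

```bash
python3 -m jog '[[[0,0,0,-0.2,0],[0,0,0,-0.4,0],[0,0,0,-0.7,0],[0,0,0,-0.8,0],[0,0,0,-0.8,0],[0,0,0,-0.8,0],[0,0,0,-0.7,0],[0,0,0,-0.4,0],[0,0,0,-0.2,0],[0,0,0,0,0]]]' 15
python3 - <<'E'
from h import *
grab("side","d5");grab("scene","s5")
t=np.array(get_state()["position"]);print(t)
for k in("d5","s5"):
    im,W=cloud(k)
    m=(np.hypot(W[...,0]-t[0],W[...,1]-t[1])<.07)&(W[...,2]>.19)&(W[...,2]<.3)
    ys,xs=np.where(m);print(k,m.sum(),xs.min(),xs.max(),ys.min(),ys.max())
a=load("d5")[0];u,v=project(t,load("d5")[2]).astype(int);a=a[max(v-75,0):v+75,u-100:u+100]
cv2.imwrite("pics/c5.png",cv2.resize(a,None,fx=3,fy=3)[:,:,::-1])
E
```

```text
time: 20.23
position: [0.4811, 0.3116, 0.2648]
tool_rot: [3.094, 0.543, -0.0]
ft_force: [-0.2, 0.4, -4.3]
grip_width: 0.18
[0.48073048 0.31140184 0.26391717]
d5 1523 280 324 253 299
s5 980 418 460 143 182
```

View pics/c5.png

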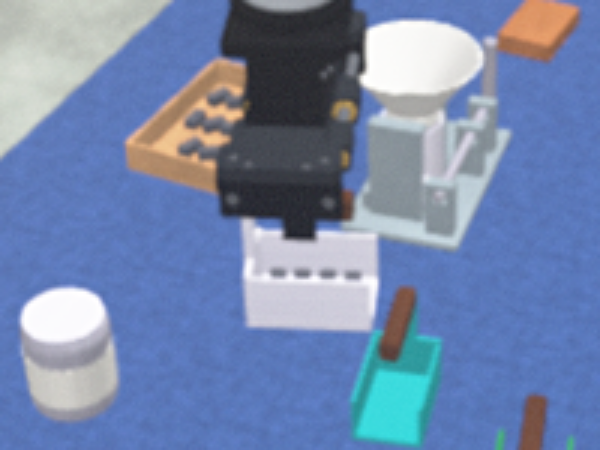

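Held level, quads inside (row visible at (315,273)). Carry it over the funnel with gentle ramps.

```bash
python3 -m jog '[[[0,0,0.15,0,0],[0,0,0.35,0,0],[0,-0.05,0.5,0,0],[0,-0.05,0.65,0,0],[0,-0.05,0.75,0,0],[0,-0.05,0.8,0,0],[0,-0.05,0.8,0,0],[0,-0.05,0.8,0,0],[0,-0.05,0.8,0,0],[0,-0.05,0.8,0,0]]]' 15
python3 -m jog '[[[0,-0.05,0.8,0,0],[0,-0.05,0.8,0,0],[0,0,0.7,0,0],[0,0,0.5,0,0],[0,0,0.35,0,0],[0,0,0.15,0,0],[0,0,0.05,0,0],[0,0,0,0,0]]]'
python3 - <<'E'
from h import *
t=np.array(get_state()["position"]);F=np.array([.5713,-.0785]);d=t[:2]-F;print("pour frame",d@[.94,.342],d@[.342,-.94],t[2])
E
```

```text
time: 21.58
position: [0.5535, 0.0623, 0.2652]
tool_rot: [-3.094, -0.54, -0.001]
ft_force: [1.0, -0.4, -3.2]
grip_width: 0.183
time: 22.58
position: [0.5953, -0.061, 0.2649]
tool_rot: [-3.093, -0.545, 0.0]
ft_force: [-0.0, 0.3, -3.5]
grip_width: 0.18
pour frame 0.02852531929579096 -0.008269621726948017 0.26490923259761645
```

Now fine-align, lower so the rear of the floor rests on the near rim, and follow the arc that tips it to about 28°.

```bash
python3 -m jog '[[[0,0,0.1,0.1,0],[0,0,0.1,0.3,0],[0,0,0,0.3,0],[0,0,0,0.2,0],[0,0,0,0.1,0],[0,0,0,0.06,0],[0,0,0,0,0],[0,-0.17,0,0.09,0],[0,-0.18,0,0.09,0],[0,0,0,0,0]]]' 12
python3 -m jog '[[[0,-0.15,0,0.12,0],[0,-0.16,0,0.12,0],[0,0,0,0,0]]]'
python3 - <<'E'
from h import *
t=np.array(get_state()["position"]);F=np.array([.5713,-.0785]);d=t[:2]-F;print("pour frame",d@[.94,.342],d@[.342,-.94],t[2])
a=grab("side","d6")[0];b=grab("scene","s6")[0]
u,v=project(t,load("d6")[2]).astype(int);a=cv2.resize(a[v-60:v+60,u-60:u+70],None,fx=3,fy=3)
u,v=project(t,load("s6")[2]).astype(int);b=cv2.resize(b[v-60:v+60,u-60:u+70],None,fx=3,fy=3)
cv2.imwrite("pics/c6.png",np.hstack([a,b])[:,:,::-1])
E
```

```text
time: 23.82
position: [0.584, -0.0743, 0.2153]
tool_rot: [-3.093, -0.542, 0.001]
ft_force: [-3.5, 1.7, 1.0]
grip_width: 0.182
time: 24.2
position: [0.5723, -0.0785, 0.2052]
tool_rot: [-3.094, -0.543, 0.002]
ft_force: [-3.3, -0.0, 1.7]
grip_width: 0.184
pour frame 0.0008873935375896859 0.0003742296580956078 0.20524350148408133
```

View pics/c6.png

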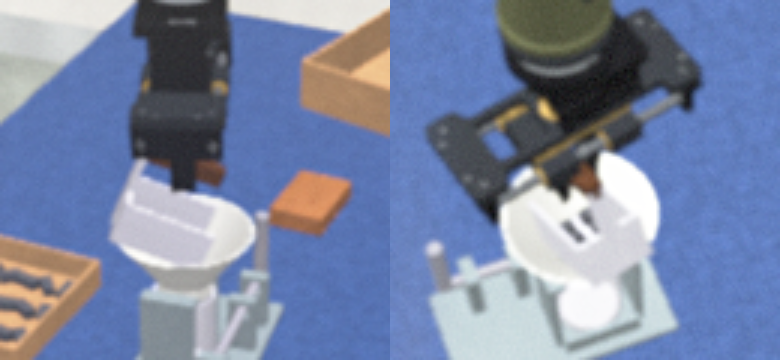

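Pivoting works: in both views the scoop is tipped about 20° into the funnel with its rear on the near rim, quads still aboard. Continue to about 28°, then walk the grip forward over the lip.

```bash
python3 -m jog '[[[0,-0.11,0,0.11,0],[0,-0.11,0,0.11,0],[0,0,0,0,0],[0,-0.2,0,0.03,0],[0,-0.2,0,0.03,0],[0,-0.2,0,0.03,0],[0,0,0,0,0]]]' 12
python3 -m jog '[[[0,-0.2,0,0.05,0],[0,-0.2,0,0.06,0],[0,-0.2,0,0.07,0],[0,-0.15,0,0.07,0],[0,0,0,0,0],[0,0,0,0,0]]]'
python3 - <<'E'
from h import *
t=np.array(get_state()["position"]);F=np.array([.5713,-.0785]);d=t[:2]-F;print("pour frame",d@[.94,.342],d@[.342,-.94],t[2])
a=grab("side","d7")[0];b=grab("scene","s7")[0]
u,v=project(t,load("d7")[2]).astype(int);a=cv2.resize(a[v-60:v+60,u-60:u+70],None,fx=3,fy=3)
u,v=project(t,load("s7")[2]).astype(int);b=cv2.resize(b[v-60:v+60,u-60:u+70],None,fx=3,fy=3)
cv2.imwrite("pics/c7.png",np.hstack([a,b])[:,:,::-1])
E
```

```text
time: 25.18
position: [0.5418, -0.0895, 0.1934]
tool_rot: [-3.093, -0.543, -0.001]
ft_force: [0.7, 2.7, -0.5]
grip_width: 0.181
time: 25.92
position: [0.5142, -0.0996, 0.184]
tool_rot: [-3.093, -0.544, -0.002]
ft_force: [1.0, 4.2, 6.1]
grip_width: 0.186
pour frame -0.06086587080278205 0.00028952707738898187 0.18399319040374215
```

View pics/c7.png

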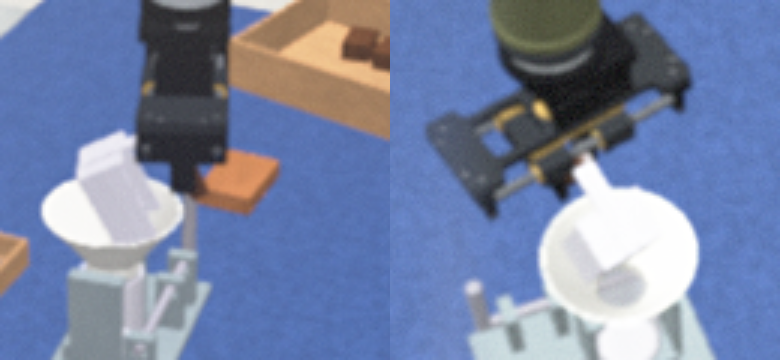

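Tipped about 65° with the lip in the cone. Grip firmly to hold the tilt, back the lip off the far wall, and shake.

```bash
python3 -m jog '[[[0,0,0,0,0],[0,0,0,-0.1,0],[0,0.2,0,-0.1,0],[0,0.2,0,-0.1,0],[0,0.2,0,0,0],[0,-0.25,0,0,0],[0,0.25,0,0,0],[0,-0.2,0,0,0],[0,0.2,0,0,0],[0,0,0,0,0]]]' 45
python3 -m jog '[[[0,0,0,0,0],[0,0,0,0,0],[0,0,0,0,0]]]'
python3 - <<'E'
from h import *
t=np.array(get_state()["position"]);F=np.array([.5713,-.0785]);d=t[:2]-F;print("pour frame",d@[.94,.342],d@[.342,-.94],t[2],get_state()["ft_force"])
a=grab("side","d8")[0];b=grab("scene","s8")[0]
u,v=project(t,load("d8")[2]).astype(int);a=cv2.resize(a[v-50:v+80,u-60:u+70],None,fx=3,fy=3)
u,v=project(t,load("s8")[2]).astype(int);b=cv2.resize(b[v-50:v+80,u-60:u+70],None,fx=3,fy=3)
cv2.imwrite("pics/c8.png",np.hstack([a,b])[:,:,::-1])
E
```

```text
time: 27.28
position: [0.5374, -0.0909, 0.1954]
tool_rot: [3.094, 0.544, 0.001]
ft_force: [-0.5, 0.5, -1.9]
grip_width: 0.18
time: 27.65
position: [0.5366, -0.0915, 0.1953]
tool_rot: [-3.094, -0.543, 0.0]
ft_force: [1.7, 0.6, -2.7]
grip_width: 0.181
pour frame -0.03702163864301284 0.00037503245853872866 0.1953421314063199 [ 1.68931289  0.55902751 -2.72013925]
```

View pics/c8.png

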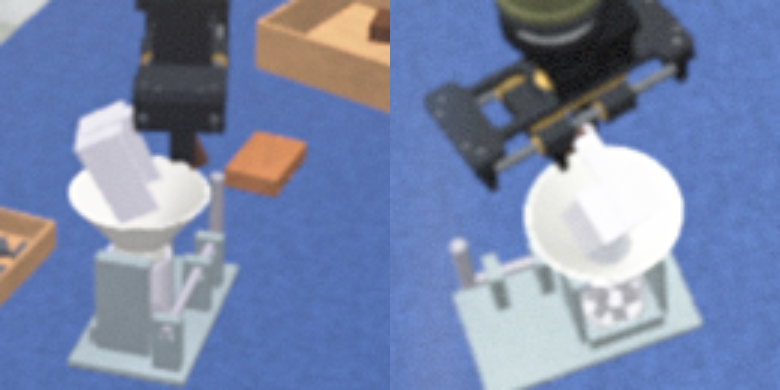

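Quads now show in the jar (right crop at (610,300)), the hand weighs about 2 N (empty scoop), and the tilt holds. Lift, move to clear table left of the stand, then loosen so the scoop swings level.

```bash
python3 -m jog '[[[0,0,0,-0.4,0],[0,0,0,-0.8,0],[0,0,0,-0.8,0],[0,0,0,-0.6,0],[0,0.3,-0.4,0,0],[0,0.6,-0.85,0,0],[0,0.6,-0.85,0,0],[0,0.6,-0.85,0,0],[0,0.5,-0.85,0,0],[0,0.37,-0.5,0,0]]]' 45
python3 -m jog '[[[0,0,0,0.4,0],[0,0,0,0.8,0],[0,0,0,0.8,0],[0,0,0,0.8,0],[0,0,0,0.6,0],[0,0,0,0.3,0],[0,0,0,0,0]]]'
python3 -m jog '[[[0,0,0,0,0],[0,0,0,0,0],[0,0,0,0,0],[0,0,0,0,0]]]' 8
python3 -m jog '[[[0,0,0,0,0],[0,0,0,0,0],[0,0,0,0,0],[0,0,0,0,0],[0,0,0,0,0],[0,0,0,0,0]]]' 4
python3 - <<'E'
from h import *
t=np.array(get_state()["position"])
a=grab("side","d9")[0];b=grab("scene","s9")[0]
u,v=project(t,load("d9")[2]).astype(int);a=cv2.resize(a[v-50:v+80,u-60:u+70],None,fx=3,fy=3)
c=b[225:320,200:310];c=cv2.resize(c,(390,390))
cv2.imwrite("pics/c9.png",np.hstack([a,c])[:,:,::-1])
E
```

```text
time: 29.0
position: [0.5893, 0.1151, 0.2979]
tool_rot: [-3.092, -0.55, 0.003]
ft_force: [-0.1, 0.0, -3.6]
grip_width: 0.179
time: 29.88
position: [0.5892, 0.1097, 0.1506]
tool_rot: [3.094, 0.541, -0.002]
ft_force: [0.2, 0.1, -2.4]
grip_width: 0.179
time: 30.38
position: [0.59, 0.1108, 0.1517]
tool_rot: [-3.094, -0.543, -0.001]
ft_force: [-0.3, -0.1, -2.6]
grip_width: 0.185
time: 31.12
position: [0.5899, 0.1107, 0.1514]
tool_rot: [-3.094, -0.543, -0.0]
ft_force: [-0.2, 0.7, -2.5]
grip_width: 0.185
```

View pics/c9.png

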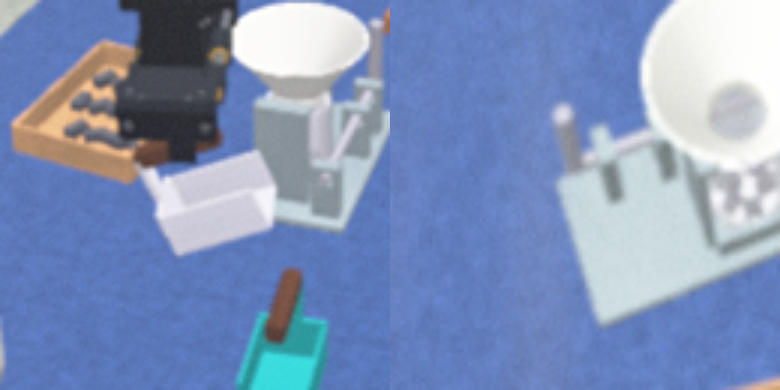

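The scoop is empty and has swung slightly past level, rear low by about 18°. Pressing it onto the table will right it, since the rear contact is behind the grip. Quads are in the jar and the funnel looks clear. Lower.

```bash
python3 -m jog '[[[0,0,0,0.4,0],[0,0,0,0.7,0],[0,0,0,0.5,0],[0,0,0,0.2,0],[0,0,0,0.1,0],[0,0,0,0.1,0],[0,0,0,0.08,0],[0,0,0,0.06,0],[0,0,0,0,0],[0,0,0,0,0]]]' 4
python3 - <<'E'
from h import *
t=np.array(get_state()["position"]);grab("side","d10");im,W=cloud("d10")
m=(np.hypot(W[...,0]-t[0],W[...,1]-t[1])<.075)&(W[...,2]<.048)&(W[...,2]>.033)&(im.min(-1)>130)
P=W[m];u=(P[:,:2]-t[:2])@[.94,.342];print(len(P),u.min(),u.max(),np.polyfit(u,P[:,2],1))
E
```

```text
time: 32.48
position: [0.591, 0.1111, 0.067]
tool_rot: [-3.093, -0.543, -0.004]
ft_force: [-1.3, 0.7, 6.4]
grip_width: 0.182
308 -0.07216271162096638 0.022864159575504594 [-0.00745856  0.03981282]
```

```bash
python3 -m jog '[[[0.6,0,0,0,0],[0.6,0,0,0,0],[0.6,0,0,0,0],[0.6,0,0,0,0],[0.6,0,0,-0.4,0],[0.6,0,0,-0.8,0],[0.6,0,0,-1,0],[0.6,0,0,-1,0],[0.6,0,0,-1,0],[0.6,0,0,-1,0]]]' 10
python3 -m jog '[[[0.6,0.7,-1,0,0],[0.6,0.7,-1,0,0],[0.6,0.7,-1,0,0],[0.6,0,0,0,0],[0.6,0,0,0,0]]]'
python3 - <<'E'
from h import *
b=grab("scene","s11")[0];a=grab("side","d11")[0]
x=cv2.resize(b[190:310,190:420],None,fx=3.4,fy=3.4,interpolation=cv2.INTER_CUBIC)
cv2.imwrite("pics/c11.png",x[:,:,::-1]);print(x.shape)
im,W=cloud("s11")
m=(np.hypot(W[...,0]-.585,W[...,1]-.11)<.08)&(W[...,2]>.078)&(W[...,2]<.12);P=W[m];print("bar",len(P),np.median(P,0),np.ptp(P[:,2]))
m=(W[...,2]>.095)&(W[...,2]<.125)&(np.hypot(W[...,0]-.544,W[...,1]+.1968)<.025);print("post",np.nanmedian(W[m],0))
E
```

```text
time: 33.78
position: [0.5899, 0.1103, 0.2764]
tool_rot: [-3.094, -0.542, -0.002]
ft_force: [-0.6, 0.8, 0.4]
grip_width: 0.601
time: 34.4
position: [0.6281, 0.2511, 0.2745]
tool_rot: [3.093, 0.542, 0.001]
ft_force: [0.4, -1.1, 0.0]
grip_width: 0.602
(408, 782, 3)
bar 201 [0.56842557 0.10125576 0.09092993] 0.018441159392012407
post [ 0.54975457 -0.19421748  0.11156945]
```

View pics/c11.png

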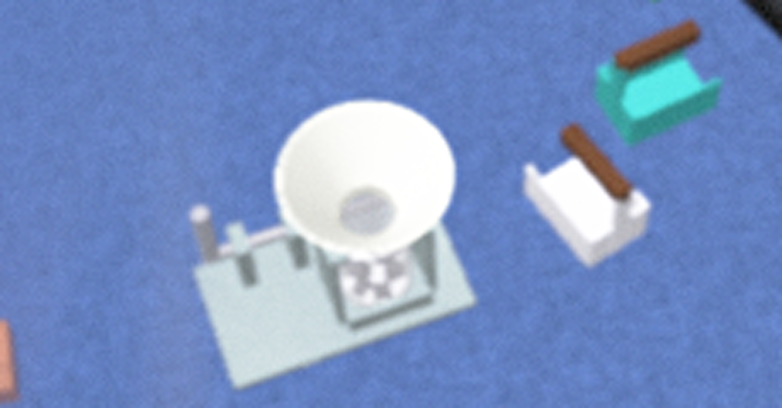

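The view shows the empty scoop standing upright at (590,200), the bolt post against the eyes at (203,235), the funnel clear and quads in the jar at (375,275). One numeric check for strays around the stand, then hand in.

```bash
python3 - <<'E'
from h import *
for t in("side0","d11","scene0","s11"):
    im,W=cloud(t);m=(im.max(-1)<95)&(im.max(-1).astype(int)-im.min(-1)<30)&(np.hypot(W[...,0]-.5713,W[...,1]+.0785)<.2)&(W[...,2]<.17)
    ys,xs=np.where(m);print(t,m.sum(),list(zip(xs,ys))[:12])
    b=(im[...,2]<60)&m
E
python3 -c "
from bench import job;print(job.close_job())"
```

```text
side0 10 [(np.int64(290), np.int64(229)), (np.int64(291), np.int64(229)), (np.int64(277), np.int64(234)), (np.int64(279), np.int64(234)), (np.int64(280), np.int64(234)), (np.int64(283), np.int64(236)), (np.int64(285), np.int64(236)), (np.int64(273), np.int64(243)), (np.int64(277), np.int64(244)), (np.int64(278), np.int64(244))]
d11 29 [(np.int64(284), np.int64(237)), (np.int64(278), np.int64(244)), (np.int64(304), np.int64(270)), (np.int64(305), np.int64(270)), (np.int64(314), np.int64(270)), (np.int64(316), np.int64(270)), (np.int64(320), np.int64(270)), (np.int64(323), np.int64(270)), (np.int64(325), np.int64(270)), (np.int64(313), np.int64(271)), (np.int64(316), np.int64(271)), (np.int64(319), np.int64(271))]
scene0 0 []
s11 2 [(np.int64(356), np.int64(232)), (np.int64(358), np.int64(234))]
the job is handed in; nothing more can be done
None
```

The job is handed in after about 34.5 s on the robot's clock. The bolt is fully home, the quads have been tipped through the funnel, and the empty scoop stands upright and released on clear table left of the stand.

**Bolt:** My first grip moved off before the fingers had closed, so the post stayed where it was. The second grip slid the bolt against its end stop. The wrist camera then put the post at stand y = −114.7 mm, against −115 mm nominal, and it was still there after the pour.

**Pour:** The tool can only point down, so I pivoted the scoop in the jaws. The near rim tipped it to about 20–28°, then the lip against the far cone took it to about 65°. I gripped hard, backed the lip off and shook it.

**Last checks:**
- **Scoop:** it looks empty and weighed about 2–2.7 N when lifted clear. Its bar top is about 91 mm above the table, so it is standing level.
- **Quads:** they show in the jar, and the funnel and neck look clear. I did not count all eight one by one.
- **Strays:** the dark-pixel search near the stand found a patch in the side view at about (304–325, 270). I took it for the shaded wooden grip of the set-down scoop but did not confirm that before handing in.
- **Bystanders:** I did not measure the ink can, tray or wooden block again, but nothing was moved near them.

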